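Square up the marker plates and centre-punch the hole

ROBOT

A 7-joint arm with a two-finger parallel gripper is mounted at the origin on the work surface. World frame = base frame: x ahead of the robot, y to its left, z up, the work surface at z = 0. Lengths are in m, angles in rad, forces in N, time in s.
With the tool pointing down it reaches from about 0.35 to 0.9 m from the base axis. Payload 19.9 kg.
Tool frame: the origin (TCP) lies midway between the tips of the shut fingers; the grasp point (between the pads) lies 19 mm behind it; z points along the fingers, y is the line along which they close (so a half turn about z gives the same grasp; the last joint's range is limited). The gripper opens to 94 mm and grips with 3 to 60 N. Pads are 16 mm wide; open, the fingers measure 119 mm over their backs; the gripper's body (75 mm by 177 mm) begins 78 mm behind the grasp point.
Start: joints at [-1.365, 0.417, -0.01, 1.614, 0.005, 1.111, -0.053], TCP at [0.153, 0.606, 0.205] pointing down, gripper open.
Joint ranges: [-2.81, 2.81], [-0.39, 2.02], [-1.27, 1.25], [0.06, 2.57], [-1.19, 4.33], [0.19, 2], [-2.82, 2.82]. Speed limits (rad/s): [1.89, 1.89, 2.39, 2.39, 3.01, 3.01, 3.01].

INTERFACE

Orientations are given as a rotation vector (axis times angle).
In Python, from station import robot gives the robot as it stands.
- The arm moves only by the tool arm_command, never from a script. Its argument "increments" is a list of rows, each a list of 3 entries, a list of its own where there are three numbers: the opening, from -1 (shut) to 1 (fully open), then the shift along the tool's x, y, z scaled (see below), then the turn, a rotation vector about the tool's x, y, z scaled (see below). A call has 1 to 12 rows; each row is the pose to reach, as a shift and turn from the pose commanded when the call began, along the tool's axes at that moment; what a row does not reach only later rows make up. The controller multiplies each number of a shift by 500 mm and each number of a turn by 45 degrees. A row lasts 1/10 s, in which the tool goes at most 50 mm and 8.59 degrees, less where a joint would pass 70% of its speed; a pose out of reach is approached as far as the arm can. A call with a number of a shift or a turn outside -1 to 1 is refused whole. A call with a gripper value outside its range is refused whole. The fingers move at their own pace and stop on an object; "grip_force" is the grip in N (left out, the last holds). Time passes only in rows, so rows that repeat a pose let the fingers close. It gives the time, the measured TCP pose, the force, the opening and the grip force at its end, in the units of the state.
- robot.state(): the state, without advancing time (a new reading comes with each control period).
- robot.snapshot(name): name is "scene" or "top" or "wrist"; returns a dict with "color" (480x640x3 uint8, blue, green, red), "vertical_fov" (degrees; the focal length in pixels is half the picture's height over the tangent of half this angle, whatever the lens; pixels are square), "cx", "cy" (the principal point, pixels), "distortion" ([k1, k2, p1, p2, k3] as OpenCV has them; the pictures are not rectified), "rvec" (rotation vector, rad) and "tvec" (3), from world to camera coordinates, as OpenCV has them; the wrist camera has in their place "T_tool_cam" (4x4, takes a point from camera to tool coordinates, whose origin is the TCP and whose axes are the flange's). Camera axes: x right, y down, z forward; pixel columns grow to the right and rows downward; lengths in m; the calibration is good to about 2 mm. A picture is of the moment at which its call begins: read the wrist's pose just before it. There is no depth.
- robot.close_job(): hands the job in; it is judged then, once.
Trained networks look in the newest picture that a camera, given by its name, has taken for a name from the list of things; names that differ only in an ending like _2 or _b are one class to them, and where a whole thing is asked for, a point or a joint stands for the part that bears it (a point fixed in the world has none). Each returns a list of dicts, best first, with "p" (0 to 1); they miss things now and then, are a little off and sometimes report something else, mostly with a low value. They report only what shows in the picture. A call takes as long as a camera call. They do not tell look-alikes from the thing itself.
- robot.masks_of(camera, thing): "region" (480x640 bool, what is visible of it) and "rect" ([centre column, centre row, width, height] in pixels, round what is visible of it).
The state is a dict: "clock": time; "joint_pos": joint angles; "qvel": joint speeds; "effort": joint torques, N m; "ee_pos": TCP position; "ee_rot": TCP orientation; "force": force on the tool from outside, world axes, zero at the start; "wrist_torque": the same for the moment, N m; "grip_width": finger opening in m; "gripper_force": force on a finger pad.
Only numpy, scipy, OpenCV 4.12 (cv2) and the standard library are available. Lean on these libraries where they do the work, as an engineer would, in place of code of your own. Each camera call takes 0.05 s, during which the arm holds its last target. There are 200 camera calls.

TASK

Knock the three loose aluminium marker plates up square in the corner jig, so that their edges lie flush against both fences. Then take the automatic centre punch from its slanted rest, stand it upright on the pencilled cross of the top plate and press it straight down until it snaps, easing off then instead of driving it hard onto its stop. Lay the punch back in the trough of its rest, point down on the ledge, and leave the stack square and the other things on the bench where they are.

Things in the scene. Friction and masses are not known exactly. Their poses are not given: they have to be found in the camera images.
- jig: corner jig fixed to the bench: ply base board 220 x 140 x 15 mm with two bare aluminium fence bars on it, 12 mm thick and 14 mm high. Origin at the centre of its underside, x along the 220 mm side. The long fence runs along x on the +y side, its inner face at y = +47 mm; the short fence runs along y at the +x end, its inner face at x = +82 mm. The -x and -y sides of the board are open.
- jig_seat (a point): point on the base board's top (15 mm above the bench) where the centre of a plate lies when it is against both fences; axes as the jig's
- plate_low_c (a point): centre of the bottom plate of the stack. All three are plain aluminium plates, 140 x 70 x 4 mm, about 0.1 kg, lying loosely one on another on the jig's board, roughly along the jig's x but pulled 8 to 18 mm back from each fence and turned by up to 5 degrees. x along the 140 mm side, z up
- plate_mid_c (a point): centre of the middle plate, alike
- plate_top_c (a point): centre of the top plate, alike
- mark (a point): crossing of the two pencil lines on the top plate's upper face, 45 mm from the plate's centre towards its -x end (25 mm from that end), on its long centre line
- punch_mid (a point): middle of the automatic centre punch: a round steel tool 150 mm long, barrel and cap 16 mm in diameter (from 36 to 150 mm above the point), tapered nose, thin pin of 3 mm at the lower end; 0.16 kg. z runs along the tool from point to cap: the pin's point lies 75 mm along -z (pin out), the cap's end 75 mm along +z. In the rest only the upper 58 mm of the barrel stands free. Its turn about z has no meaning
- punch_point (a point): point of the punch's pin; moves with the pin. z along the tool towards the cap
- punch_trip (a joint): the trip inside the punch, m: 0 cocked, 0.004 tripped. As the pin is pressed in, the force climbs from 3 N by about 1.5 N per mm to some 12 N at about 6 mm of pin travel; there the trip snaps through and the force drops at once to about 8 N. Pressed on, it climbs again and the pin meets its hard stop after 11 mm in all. Unloaded, the pin springs out and the trip re-cocks
- rest: beech rest fixed to the bench: foot 130 x 100 x 14 mm, origin at the centre of its underside, carrying a V trough that leans back 30 degrees from vertical towards its -x side (so the punch's cap leans to the rest's -x), 34 mm wide outside, 92 mm long, with a ledge 50 mm wide under its lower end
- rest_seat (a point): where the punch's point lies on the ledge when the punch lies in the trough, about 36 mm above the bench; z along the trough upwards, so along the punch from point to cap; x square to the trough, out of its open side
- pot_c (a point): bystander: middle of an empty clay pot 90 mm across and 85 mm high
- jar_c (a point): bystander: middle of a seed jar 64 mm across and 90 mm high
- tamper_c (a point): bystander: middle of a turned wooden soil tamper standing on its 56 mm disc, 96 mm high
Things that resemble listed ones, but are neither listed nor needed, are in the scene too. Of the things shaped like the part that bears punch_mid, the dark steel one is meant.

How it is judged:
On the way, in this order (a step that is already met when the one before it is completed fails the run):
1. the three plates lie square against both fences (x of plate_low_c in the frame of jig_seat between -0.0025 and 0.0025 m and y of plate_low_c in the frame of jig_seat between -0.0025 and 0.0025 m and angle between the x axis of each of plate_low_c, plate_mid_c, plate_top_c and the x axis of jig_seat, either way round below 0.03 rad and z of plate_low_c in the frame of jig_seat below 0.0045 m and x of plate_mid_c in the frame of jig_seat between -0.0025 and 0.0025 m and y of plate_mid_c in the frame of jig_seat between -0.0025 and 0.0025 m and z of plate_mid_c in the frame of jig_seat below 0.0085 m and x of plate_top_c in the frame of jig_seat between -0.0025 and 0.0025 m and y of plate_top_c in the frame of jig_seat between -0.0025 and 0.0025 m and z of plate_top_c in the frame of jig_seat below 0.0125 m), for 0.2 s.
2. the punch, upright within 8 degrees and with its point within 4 mm of the crossing, is pressed until it trips (value of joint punch_trip above 0.003 m and distance between punch_point and mark below 0.004 m and angle between punch_mid's own z axis and vertical below 0.14 rad), for 0.05 s.
At the end, for the whole second after the job is handed in: Every plate flush against both fences: within 2.5 mm along the jig's x and y and 0.03 rad, still stacked; the punch at rest in its trough, point within 8 mm of its seat on the ledge, axis within 0.12 rad of the trough, pin out and trip cocked (under 2 mm) (all of step 1 and distance between punch_point and rest_seat below 0.008 m and angle between the z axis of punch_mid and the z axis of rest_seat, either way round below 0.12 rad and value of joint punch_trip below 0.002 m and linear speed of punch below 0.02 m/s); the robot touches nothing.
It fails at once if the punch is driven onto the plate with more than 30 N (contact force between punch and plate_top above 30 N).
It fails at once if a bystander is pushed more than 30 mm or tipped over (distance of any of pot_c, jar_c, tamper_c from where it was at the start of the episode above 0.03 m or angle between any of pot_c, jar_c, tamper_c's own z axis and vertical above 0.5 rad).
It also fails if it takes over 72 s, if anything falls off the work surface, if the arm or the gripper's body presses on something with over 40 N, if the wrist force passes 120 N, or if a joint passes its speed limit or range.

## Working session

There is one attempt and no reset: what is moved stays moved. The work goes in short steps, Python scripts to look and compute and a tool call to move; the robot and the scene stay as the last step left them, time stands still between calls to the robot, and variables do not carry over. Pictures are saved under pics/ and viewed, at most 10 in all, crops included, and the job is handed in when it is done.

Besides the shell and the picture viewer there is one more tool, called after "Call:" as a command line: name --argument value ..., lists and objects as JSON in quotes. arm_command: Moves the arm, as the interface text tells. Shifts and turns lie within -1 to 1; 1 stands for 500 mm of shift or 45 degrees of turn. Its arguments: {"type":"object","properties":{"increments":{"type":"array"},"grip_force":{"type":"number"}},"required":["increments"]}

```bash
mkdir -p pics; ls; python3 - <<'E'
from station import robot
import cv2,numpy as np
print(robot.state())
ims=[]
for c in ("scene","top"):
    s=robot.snapshot(c); cv2.imwrite(f"pics/{c}0.png",s["color"]); print(c,{k:v for k,v in s.items() if k!="color"})
    for t in ("jig","plate_top_c","punch_mid","rest","pot_c","jar_c","tamper_c"):
        print(t,[(round(m["p"],2),np.round(m["rect"]).tolist()) for m in robot.masks_of(c,t)])
w=robot.snapshot("wrist");print(w["T_tool_cam"],w["vertical_fov"],w["distortion"],w["cx"],w["cy"])
E
```

```text
pics
{'clock': 0.0, 'joint_pos': array([-1.3655234 ,  0.41799462, -0.01036098,  1.61422746,  0.00471565,
        1.1106855 , -0.05297954]), 'qvel': array([ 0.00080773,  0.00120371, -0.0015614 , -0.00100249,  0.00247678,
        0.00150622,  0.00014955]), 'effort': array([-4.38109555e-04, -8.51254249e+01,  6.38582502e-01, -4.25986969e+01,
       -4.88328701e-02,  1.87981536e-02,  1.36277672e-04]), 'ee_pos': array([0.15255751, 0.60567552, 0.20478975]), 'ee_rot': array([-3.86499445e-01, -3.11765193e+00,  2.02407045e-03]), 'force': array([ 1.02983141, -0.58144948,  0.03273103]), 'wrist_torque': array([-0.02641968, -0.01949761, -0.02383823]), 'gripper_force': 0.0, 'grip_width': 0.09376131393409438}
scene {'vertical_fov': 50.8584564004309, 'cx': 314.8439475645444, 'cy': 235.7960906551389, 'distortion': array([-0.07219369,  0.        ,  0.        ,  0.        ,  0.        ]), 'rvec': array([ 1.11378474,  2.12514469, -1.16127526]), 'tvec': array([ 0.31850564, -0.16855744,  1.32116817])}
jig []
plate_top_c [(0.72, [416.0, 318.0, 95.0, 59.0])]
punch_mid [(0.9, [239.0, 189.0, 34.0, 68.0]), (0.8
[... 858 characters left out ...]
, [425.0, 296.0, 9.0, 38.0]), (0.17, [418.0, 293.0, 74.0, 79.0])]
rest [(0.77, [418.0, 294.0, 74.0, 78.0]), (0.42, [205.0, 271.0, 105.0, 129.0])]
pot_c [(0.81, [293.0, 173.0, 49.0, 56.0])]
jar_c [(0.62, [390.0, 158.0, 36.0, 44.0])]
tamper_c [(0.83, [204.0, 177.0, 37.0, 34.0]), (0.47, [199.0, 264.0, 62.0, 68.0])]
[[-1.14398573e-03 -9.68286413e-01 -2.49840176e-01  7.27872883e-02]
 [ 9.99999279e-01 -1.01661542e-03 -6.38848460e-04  3.69072506e-04]
 [ 3.64596910e-04 -2.49840726e-01  9.68286878e-01 -1.80074274e-01]
 [ 0.00000000e+00  0.00000000e+00  0.00000000e+00  1.00000000e+00]] 65.44592571936181 [-0.06785712  0.          0.          0.          0.        ] 321.93142039101383 241.42561738211305
```

View pics/scene0.png

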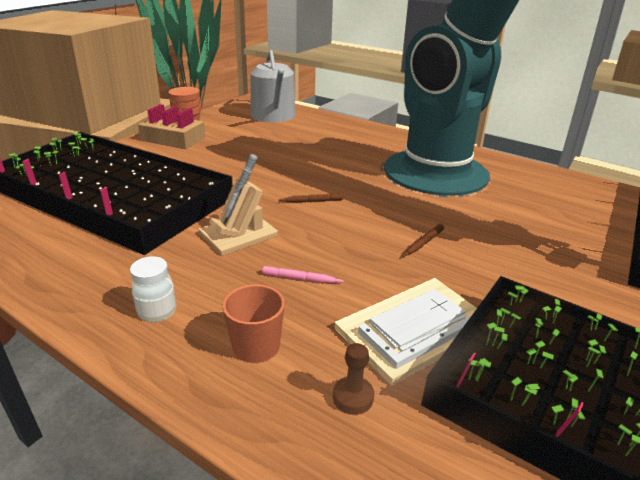

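View pics/top0.png

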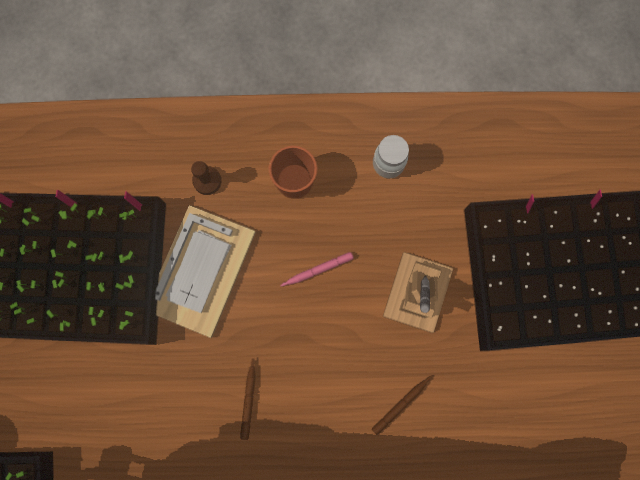

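Scene shot: the steel punch stands in the rest at (240,190). The look-alikes are the pink one at (302,273) and brown ones at (312,198) and (423,241). Top shot: punch in the rest at (425,294), pink at (318,270), brown at (250,400) and (402,404). The jig is at (205,272), with its fences on the upper and left sides and the cross at (188,293). By the description I choose the dark steel one in the rest.

```bash
cat > h.py <<'E'
from station import robot
import cv2,numpy as np
from scipy.spatial.transform import Rotation as R
def cam(c):
    st=robot.state(); s=robot.snapshot(c); f=240/np.tan(np.radians(s["vertical_fov"]/2))
    K=np.array([[f,0,s["cx"]],[0,f,s["cy"]],[0,0,1]]); D=np.array(s["distortion"])
    if c=="wrist":
        T=np.eye(4);T[:3,:3]=R.from_rotvec(st["ee_rot"]).as_matrix();T[:3,3]=st["ee_pos"]
        M=np.linalg.inv(T@np.array(s["T_tool_cam"])); rv=cv2.Rodrigues(M[:3,:3])[0];t=M[:3,3]
    else: rv,t=np.array(s["rvec"],float),np.array(s["tvec"],float)
    return dict(im=s["color"],K=K,D=D,rv=rv,t=t)
def save(c,name):
    d=cam(c); cv2.imwrite(f"pics/{name}.png",d["im"]); np.savez(f"pics/{name}.npz",**d); return d
def load(name): return dict(np.load(f"pics/{name}.npz"))
def ray(d,px):
    u=cv2.undistortPoints(np.array(px,float).reshape(-1,1,2),d["K"],d["D"])[:,0]
    Rm=cv2.Rodrigues(d["rv"])[0]; o=-Rm.T@d["t"]
    return o,np.c_[u,np.ones(len(u))]@Rm
def at_z(d,px,z):
    o,v=ray(d,px); return o+v*((np.asarray(z)-o[2])/v[:,2])[:,None]
def proj(d,P): return cv2.projectPoints(np.array(P,float).reshape(-1,1,3),d["rv"],d["t"],d["K"],d["D"])[0][:,0]
def down(yaw,tilt=None):  # tool x at world yaw, z down
    c,s=np.cos(yaw),np.sin(yaw); return np.array([[c,s,0],[s,-c,0],[0,0,-1.]])
def go(p,Rm):  # shift/turn in command units from present pose
    st=robot.state(); R0=R.from_rotvec(st["ee_rot"]).as_matrix()
    sh=R0.T@(np.array(p)-st["ee_pos"])/.5; tu=R.from_matrix(R0.T@Rm).as_rotvec()/np.radians(45)
    print("shift",sh.round(4).tolist(),"turn",tu.round(4).tolist()); return sh,tu
E
python3 - <<'E'
from h import *
for c in("top","scene"): save(c,c+"1")
d=load("top1")
for n,px,z in [("jig",(205,272),.015),("mark",(188,293),.027),("rest",(418,294),.014),("pot",(293,173),.04),("jar",(390,158),.04),("tamper",(204,177),.04),("tray",(160,200),.05),("tray2",(158,340),.05)]:
    print(n,at_z(d,[px],[z]).round(3)[0])
a=cv2.resize(d["im"][195:350,145:270],None,fx=3.2,fy=3.2,interpolation=cv2.INTER_CUBIC)
b=cv2.resize(d["im"][235:345,375:475],None,fx=3.8,fy=3.8,interpolation=cv2.INTER_CUBIC)
h=max(a.shape[0],b.shape[0]);o=np.zeros((h,a.shape[1]+b.shape[1],3),np.uint8);o[:a.shape[0],:a.shape[1]]=a;o[:b.shape[0],a.shape[1]:]=b
cv2.imwrite("pics/crop1.png",o);print(o.shape)
E
```

```text
jig [0.586 0.198 0.015]
mark [0.545 0.227 0.027]
rest [ 0.537 -0.207  0.014]
pot [0.77  0.026 0.04 ]
jar [ 0.797 -0.16   0.04 ]
tamper [0.766 0.197 0.04 ]
tray [0.72  0.279 0.05 ]
tray2 [0.457 0.277 0.05 ]
(496, 780, 3)
```

View pics/crop1.png

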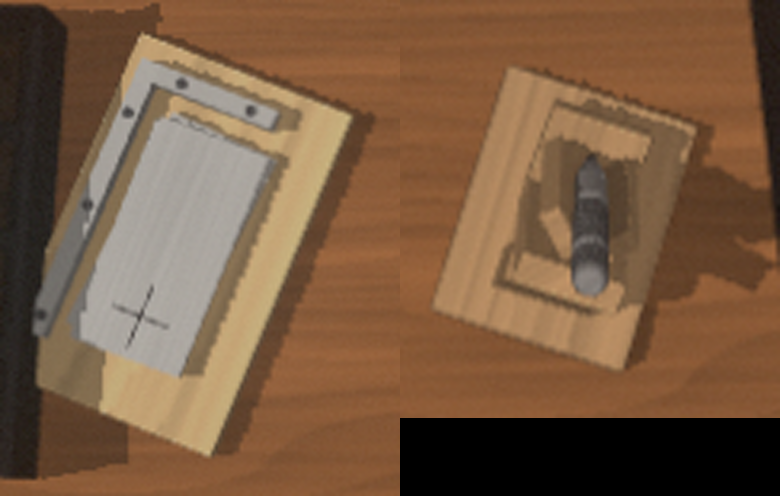

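The crop confirms the choice: dark steel punch in the V trough of the rest, cap end near crop (592,278), leaning toward the robot. The jig board corners are clear at crop (140,33), (352,113), (211,456) and (37,385). The cross is at (140,314).

```bash
cat >> h.py <<'E'
from scipy.optimize import least_squares
def fit(d,local,px):  # planar pose x,y,yaw by reprojection
    L=np.array(local,float);px=np.array(px,float)
    def W(q): c,s=np.cos(q[2]),np.sin(q[2]); return L@np.array([[c,s,0],[-s,c,0],[0,0,1]])+[q[0],q[1],0]
    best=min((least_squares(lambda q:(proj(d,W(q))-px).ravel(),[.55,0,y0]) for y0 in np.arange(-3,3.2,.7)),key=lambda r:r.cost)
    return best.x,np.abs(best.fun).max()
E
python3 - <<'E'
from h import *
d=load("top1")
c=np.array([(140,33),(352,113),(211,456),(37,385)])/3.2+[145,195]
j=[(.11,.07,.015),(.11,-.07,.015),(-.11,-.07,.015),(-.11,.07,.015)]
q,e=fit(d,j,c);print("jig",q.round(4),np.degrees(q[2]),e)
c=(np.array([(510,67),(697,125),(627,370),(432,310)])-[400,0])/3.8+[375,235]
r=[(.065,.05,.014),(.065,-.05,.014),(-.065,-.05,.014),(-.065,.05,.014)]
q2,e=fit(d,r,c);print("rest",q2.round(4),np.degrees(q2[2]),e)
go([.56,.19,.205],down(q[2]+np.pi))
E
```

```text
jig [ 0.5869  0.2019 -0.3467] -19.863560447488858 8.090855720703928
rest [ 0.5401 -0.209  -0.3289] -18.84357268764675 0.6903426886866271
shift [-0.9932, -0.6079, 0.001] turn [-0.0001, 0.0001, 0.1272]
```

```bash
python3 - <<'E'
from h import *
d=load("top1")
c=np.array([(140,33),(352,113),(211,456)])/3.2+[145,195]
j=[(.11,.07,.015),(.11,-.07,.015),(-.11,-.07,.015)]
q,e=fit(d,j,c);print("jig",q.round(4),np.degrees(q[2]),e)
E
```

```text
jig [ 0.5894  0.2081 -0.3892] -22.30174971220549 0.3744448041925068
```

Call:
arm_command --increments '[[1, [-0.08, -0.05, 0], [0, 0, 0.02]], [1, [-0.16, -0.1, 0], [0, 0, 0.04]], [1, [-0.24, -0.15, 0], [0, 0, 0.06]], [1, [-0.32, -0.2, 0], [0, 0, 0.08]], [1, [-0.4, -0.25, 0], [0, 0, 0.1]], [1, [-0.48, -0.3, 0], [0, 0, 0.1]], [1, [-0.56, -0.35, 0], [0, 0, 0.1]], [1, [-0.64, -0.4, 0], [0, 0, 0.1]], [1, [-0.72, -0.45, 0], [0, 0, 0.1]], [1, [-0.8, -0.5, 0], [0, 0, 0.1]], [1, [-0.88, -0.55, 0], [0, 0, 0.1]], [1, [-0.96, -0.6, 0], [0, 0, 0.1]]]'

```text
clock: 2.15
ee_pos: [0.546, 0.1964, 0.2057]
ee_rot: [0.508, 3.1, 0.001]
force: [1.2, 0.5, 0.1]
grip_width: 0.0935
gripper_force: 0.0
```

Call:
arm_command --increments '[[0, [-0.02, 0, 0], [0, 0, 0]], [0, [-0.02, 0, 0], [0, 0, 0]], [0, [-0.02, 0, 0], [0, 0, 0]]]'

```text
clock: 2.45
ee_pos: [0.5536, 0.1957, 0.2053]
ee_rot: [-0.507, -3.1, -0.0]
force: [-0.4, 0.6, 0.5]
grip_width: 0.0734
gripper_force: 0.0
```

```bash
python3 - <<'E'
from h import *
d=save("wrist","w1"); st=robot.state(); print(st["clock"],st["ee_pos"],st["force"])
im=cv2.resize(d["im"],(800,600)); cv2.imwrite("pics/w1b.png",im)
E
```

```text
2.5 [0.55336975 0.19606192 0.20535602] [0.41630324 0.67358464 0.29499199]
```

View pics/w1b.png

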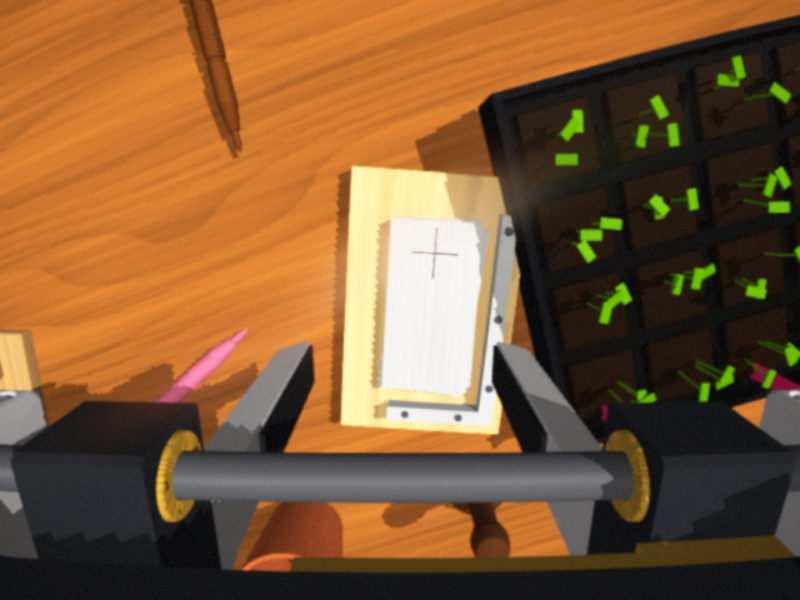

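Wrist shot: board corners are at (352,166), (340,425) and (498,433). The fence inner corner is near (477,405) and the cross at (435,253). The stack sits clear of both fences, and the tray is hard against the jig's -x/+y corner.

```bash
python3 - <<'E'
from h import *
d=load("w1")
c=np.array([(340,425),(352,166),(498,433),(477,404)])/1.25
j=[(.11,-.07,.015),(-.11,-.07,.015),(.11,.07,.015),(.082,.047,.029)]
q,e=fit(d,j,c);print("jig",q.round(4),np.degrees(q[2]),e)
q3,e=fit(d,j[:3],c[:3]);print("jig",q3.round(4),np.degrees(q3[2]),e)
def tojig(P,q): c,s=np.cos(q[2]),np.sin(q[2]); return (P[:,:2]-q[:2])@np.array([[c,-s],[s,c]])
pl=np.array([(435,253),(390,218),(485,223),(473,394),(380,387)])/1.25
P=at_z(d,pl,.027);print(P.round(4)); print((tojig(P,q)*1e3).round(1))
t=load("top1"); cr=np.array([(140,314),(158,115),(275,155),(182,377),(75,330)])/3.2+[145,195]
P=at_z(t,cr,.027);print(P.round(4));print((tojig(P,[.5894,.2081,-.3892])*1e3).round(1))
s=load("scene1");P=at_z(s,[(438,305)],.027);print("scene mark",P)
g=.5*q+.5*np.array([.5894,.2081,-.3892])
print(proj(s,[[.5894+.11*np.cos(-.389)+.07*np.sin(-.389)*1,.2081+.11*np.sin(-.389)-.07*np.cos(-.389),.015]]))
E
```

```text
jig [ 0.5873  0.2083 -0.3911] -22.405676404482044 4.474762920440185
jig [ 0.5891  0.2082 -0.3962] -22.69775651837228 0.7820261377529505
[[0.5433 0.2259 0.027 ]
 [0.5069 0.2017 0.027 ]
 [0.5335 0.2691 0.027 ]
 [0.6667 0.2202 0.027 ]
 [0.6357 0.1484 0.027 ]]
[[-47.4  -0.5]
 [-71.8 -36.7]
 [-72.9  35.7]
 [ 68.9  41.3]
 [ 67.5 -36.9]]
[[0.5446 0.2258 0.027 ]
 [0.6636 0.2166 0.027 ]
 [0.638  0.1463 0.027 ]
 [0.5073 0.2005 0.027 ]
 [0.5358 0.2643 0.027 ]]
[[-48.1  -0.7]
 [ 65.4  36. ]
 [ 68.5 -38.8]
 [-73.1 -38.2]
 [-70.9  31.6]]
scene mark [[0.54492412 0.22422859 0.027     ]]
[[334.79494668 321.93951718]]
```

Call:
arm_command --increments '[[0.5, [-0.02, -0.03, 0], [0, 0, -0.18]], [0.5, [-0.05, -0.07, 0.0], [0, 0, -0.36]], [0.5, [-0.056, -0.071, 0.05], [0, 0, -0.54]], [0.5, [-0.056, -0.071, 0.1], [0, 0, -0.72]], [0.5, [-0.056, -0.071, 0.15], [0, 0, -0.9]], [0.5, [-0.056, -0.071, 0.2], [0, 0, -1]], [0.5, [-0.056, -0.071, 0.2], [0, 0, -1]]]'

```text
clock: 3.2
ee_pos: [0.5671, 0.1529, 0.103]
ee_rot: [0.72, -3.053, -0.0]
force: [-0.9, 0.7, 0.1]
grip_width: 0.0704
gripper_force: 0.0
```

Call:
arm_command --increments '[[0.5, [0, 0, 0], [0, 0, -0.18]], [0.5, [0, 0, 0], [0, 0, -0.36]], [0.5, [0, 0, 0], [0, 0, -0.54]], [0.5, [0, 0, 0], [0, 0, -0.72]], [0.5, [0, 0, 0], [0, 0, -0.9]], [0.5, [0, 0, 0], [0, 0, -1]], [0.5, [0, 0, 0], [0, 0, -1]], [0.5, [0, 0, 0], [0, 0, -1]]]'

```text
clock: 4.0
ee_pos: [0.5696, 0.1527, 0.1065]
ee_rot: [-1.827, 2.554, -0.001]
force: [-0.1, 0.4, -0.0]
grip_width: 0.0704
gripper_force: 0.0
```

```bash
cat >> h.py <<'E'
JQ=np.array([.589,.208,-.3925])
def jw(x,y,z): c,s=np.cos(JQ[2]),np.sin(JQ[2]); return np.array([JQ[0]+c*x-s*y,JQ[1]+s*x+c*y,z])
def injig(): 
    st=robot.state(); p=st["ee_pos"]; c,s=np.cos(JQ[2]),np.sin(JQ[2]); d=p[:2]-JQ[:2]; f=st["force"]
    print("t",round(st["clock"],2),"jig xy mm",np.round(1e3*np.array([c*d[0]+s*d[1],-s*d[0]+c*d[1],p[2]]),1),"Fjig",np.round([c*f[0]+s*f[1],-s*f[0]+c*f[1],f[2]],1),"w",st["grip_width"])
E
python3 - <<'E'
from h import *
injig();print(robot.state()["joint_pos"])
go(jw(0,-.060,.017),down(JQ[2]-np.pi/2))
E
```

```text
t 4.0 jig xy mm [  3.3 -58.5 106.5] Fjig [-0.2  0.4 -0. ] w 0.07039718792234129
[-0.27652011  0.4655335  -0.0482594   1.79022044  0.02813306  0.88545457
  2.47523397]
shift [0.0026, 0.0069, 0.179] turn [-0.0011, 0.0007, 0.081]
```

Call:
arm_command --increments '[[0.5, [0.003, 0.007, 0.06], [0, 0, 0.08]], [0.5, [0.003, 0.007, 0.12], [0, 0, 0.08]], [0.5, [0.003, 0.007, 0.16], [0, 0, 0.08]], [0.5, [0.003, 0.007, 0.176], [0, 0, 0.08]], [0.5, [0.003, 0.007, 0.176], [0, 0, 0.08]]]'

```text
clock: 4.5
ee_pos: [0.5654, 0.1519, 0.0171]
ee_rot: [1.749, -2.608, -0.0]
force: [0.2, 0.6, -0.3]
grip_width: 0.0707
gripper_force: 0.0
```

```bash
python3 - <<'E'
from h import *
injig()
go(jw(0,-.060,.017),down(JQ[2]-np.pi/2))
E
```

```text
t 4.5 jig xy mm [ -0.4 -60.8  17.1] Fjig [-0.   0.6 -0.3] w 0.07067251524389094
shift [-0.0017, -0.0008, 0.0003] turn [0.0009, -0.0011, 0.0037]
```

Call:
arm_command --increments '[[0.5, [-0.008, 0, 0], [0, 0, 0]], [0.5, [-0.016, 0, 0], [0, 0, 0]], [0.5, [-0.024, 0, 0], [0, 0, 0]], [0.5, [-0.032, 0, 0], [0, 0, 0]], [0.5, [-0.038, 0, 0], [0, 0, 0]], [0.5, [-0.044, 0, 0], [0, 0, 0]], [0.5, [-0.05, 0, 0], [0, 0, 0]], [0.5, [-0.052, 0, 0], [0, 0, 0]], [0.5, [-0.052, 0, 0], [0, 0, 0]]]'

```text
clock: 5.4
ee_pos: [0.5755, 0.1751, 0.0175]
ee_rot: [1.75, -2.608, 0.001]
force: [-1.2, -6.5, 4.3]
grip_width: 0.0706
gripper_force: 3.0
```

```bash
python3 - <<'E'
from h import *
injig()
go(jw(0,-.031,.017),down(JQ[2]-np.pi/2))
E
```

```text
t 5.4 jig xy mm [  0.1 -35.5  17.5] Fjig [ 1.4 -6.5  4.3] w 0.07063942103559251
shift [-0.0091, 0.0001, 0.0009] turn [0.0001, -0.0016, 0.005]
```

Call:
arm_command --increments '[[0.5, [-0.003, 0, 0], [0, 0, 0]], [0.5, [-0.003, 0, 0], [0, 0, 0]]]'

```text
clock: 5.6
ee_pos: [0.5759, 0.1764, 0.0174]
ee_rot: [1.75, -2.607, 0.001]
force: [-2.7, -6.2, 2.9]
grip_width: 0.0706
gripper_force: 3.2
```

Call:
arm_command --increments '[[0.5, [-0.003, 0, 0], [0, 0, 0]], [0.5, [-0.003, 0, 0], [0, 0, 0]]]'

```text
clock: 5.8
ee_pos: [0.5764, 0.1775, 0.0173]
ee_rot: [1.749, -2.607, 0.001]
force: [-2.9, -7.5, 4.1]
grip_width: 0.0707
gripper_force: 4.0
```

```bash
python3 - <<'E'
from h import *
injig()
E
```

```text
t 5.8 jig xy mm [ -0.  -33.   17.3] Fjig [ 0.2 -8.1  4.1] w 0.07072648402200665
```

Call:
arm_command --increments '[[0.5, [-0.003, 0, 0], [0, 0, 0]], [0.5, [-0.003, 0, 0], [0, 0, 0]]]'

```text
clock: 6.0
ee_pos: [0.5765, 0.1776, 0.0173]
ee_rot: [1.747, -2.606, 0.002]
force: [-7.2, -13.7, 9.8]
grip_width: 0.0712
gripper_force: 7.7
```

Call:
arm_command --increments '[[0.5, [-0.003, 0, 0], [0, 0, 0]], [0.5, [-0.003, 0, 0], [0, 0, 0]]]'

```text
clock: 6.2
ee_pos: [0.5765, 0.1778, 0.0172]
ee_rot: [1.745, -2.605, 0.003]
force: [-11.6, -19.9, 16.5]
grip_width: 0.0705
gripper_force: 11.4
```

```bash
python3 - <<'E'
from h import *
injig()
d=save("wrist","w2"); t=save("top","top2")
a=cv2.resize(d["im"][140:360,200:460],None,fx=2.2,fy=2.2,interpolation=cv2.INTER_CUBIC)
cv2.imwrite("pics/w2b.png",a)
E
```

```text
t 6.2 jig xy mm [  0.  -32.7  17.2] Fjig [ -3.1 -22.9  16.5] w 0.07046449137051188
```

```bash
python3 - <<'E'
from h import *
t=load("top1");w=load("w1");s=load("scene1")
def tri(*obs):
    A=np.zeros((3,3));b=np.zeros(3)
    for d,px in obs:
        o,v=ray(d,[px]);v=v[0]/np.linalg.norm(v[0]);M=np.eye(3)-np.outer(v,v);A+=M;b+=M@o
    return np.linalg.solve(A,b)
print("tray corner near",tri((t,(155,340)),(w,(492/1.25,100/1.25))))
print("tray corner far",tri((t,(163,198)),(s,(428,374))))
go(jw(-.0,-.055,.017),down(JQ[2]-np.pi/2))
E
```

```text
tray corner near [0.45510504 0.28638361 0.0578709 ]
tray corner far [0.72130702 0.27479648 0.0552524 ]
shift [0.0445, 0.0002, 0.0007] turn [0.0023, -0.0073, 0.0026]
```

View pics/w2b.png

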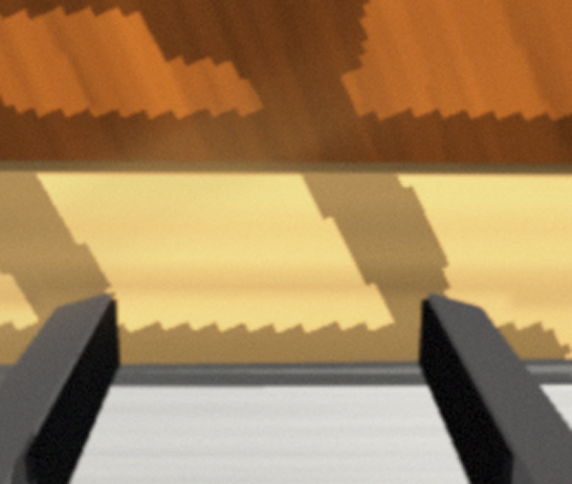

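The three plate edges now form one straight band (crop rows 365–385) parallel to the board edge, so the y push worked. Next is the x push.

Call:
arm_command --increments '[[0.5, [0.025, 0, 0], [0, 0, 0]], [-0.3, [0.04, 0, -0.03], [0, 0, 0]], [-0.57, [0.04, 0, -0.1], [0, 0, 0.18]], [-0.57, [0.04, -0.05, -0.14], [0, 0, 0.36]], [-0.57, [0.04, -0.1, -0.14], [0, 0, 0.54]], [-0.57, [0.04, -0.15, -0.14], [0, 0, 0.72]], [-0.57, [0.04, -0.18, -0.14], [0, 0, 0.9]], [-0.57, [0.04, -0.18, -0.14], [0, 0, 1]]]'

```text
clock: 7.1
ee_pos: [0.6553, 0.1278, 0.0886]
ee_rot: [-0.609, 3.08, -0.0]
force: [-0.2, -0.1, -1.3]
grip_width: 0.0211
gripper_force: 0.0
```

Call:
arm_command --increments '[[-0.57, [0, 0, 0], [0, 0, 0.18]], [-0.57, [0, 0, 0], [0, 0, 0.36]], [-0.57, [0, 0, 0], [0, 0, 0.54]], [-0.57, [0, 0, 0], [0, 0, 0.72]], [-0.57, [0, 0, 0], [0, 0, 0.9]], [-0.57, [0, 0, 0], [0, 0, 1]], [-0.57, [0, 0, 0], [0, 0, 1]]]'

```text
clock: 7.8
ee_pos: [0.6537, 0.1294, 0.0885]
ee_rot: [0.607, 3.082, 0.002]
force: [-0.4, -0.7, -1.4]
grip_width: 0.02
gripper_force: 0.0
```

```bash
python3 - <<'E'
from h import *
injig()
go(jw(-.092,-.0,.0175),down(JQ[2]+np.pi))
E
```

```text
t 7.8 jig xy mm [ 89.8 -47.8  88.5] Fjig [-0.1 -0.8 -1.4] w 0.01997288824143261
shift [0.3633, 0.0968, 0.1419] turn [0.0014, 0.0005, 0.0045]
```

Call:
arm_command --increments '[[-0.57, [0.09, 0.02, 0], [0, 0, 0]], [-0.57, [0.18, 0.05, 0], [0, 0, 0]], [-0.57, [0.27, 0.07, 0], [0, 0, 0]], [-0.57, [0.35, 0.097, 0], [0, 0, 0]], [-0.57, [0.363, 0.097, 0.05], [0, 0, 0]], [-0.57, [0.363, 0.097, 0.1], [0, 0, 0]], [-0.57, [0.363, 0.097, 0.135], [0, 0, 0]], [-0.57, [0.363, 0.097, 0.142], [0, 0, 0.004]], [-0.57, [0.363, 0.097, 0.142], [0, 0, 0.004]]]'

```text
clock: 8.7
ee_pos: [0.504, 0.2425, 0.0168]
ee_rot: [-0.609, -3.082, -0.0]
force: [0.1, 0.0, 0.2]
grip_width: 0.0202
gripper_force: 0.0
```

Call:
arm_command --increments '[[-0.57, [-0.008, 0, 0], [0, 0, 0]], [-0.57, [-0.016, 0, 0], [0, 0, 0]], [-0.57, [-0.022, 0, 0], [0, 0, 0]], [-0.57, [-0.028, 0, 0], [0, 0, 0]], [-0.57, [-0.034, 0, 0], [0, 0, 0]], [-0.57, [-0.034, 0, 0], [0, 0, 0]]]'

```text
clock: 9.3
ee_pos: [0.5199, 0.2361, 0.0169]
ee_rot: [-0.611, -3.082, -0.001]
force: [-2.6, 1.7, 3.1]
grip_width: 0.0202
gripper_force: 1.9
```

```bash
python3 - <<'E'
from h import *
injig()
go(jw(-.0675,-.0,.0175),down(JQ[2]+np.pi))
E
```

```text
t 9.3 jig xy mm [-74.6  -0.5  16.9] Fjig [-3.   0.6  3.1] w 0.020167190783396155
shift [-0.0143, 0.0009, -0.0012] turn [0.0005, -0.0003, 0.0017]
```

Call:
arm_command --increments '[[-0.57, [-0.004, 0, 0], [0, 0, 0]], [-0.57, [-0.008, 0, 0], [0, 0, 0]], [-0.57, [-0.008, 0, 0], [0, 0, 0]]]'

```text
clock: 9.6
ee_pos: [0.5233, 0.2346, 0.0167]
ee_rot: [-0.61, -3.081, -0.0]
force: [-4.5, 1.8, 3.6]
grip_width: 0.0206
gripper_force: 2.2
```

Call:
arm_command --increments '[[-0.57, [-0.004, 0, 0], [0, 0, 0]], [-0.57, [-0.004, 0, 0], [0, 0, 0]]]'

```text
clock: 9.8
ee_pos: [0.5243, 0.2342, 0.0166]
ee_rot: [-0.609, -3.08, -0.0]
force: [-9.5, 3.6, 7.3]
grip_width: 0.0205
gripper_force: 4.9
```

```bash
python3 - <<'E'
from h import *
injig()
go(jw(-.0675,-.0,.0175),down(JQ[2]+np.pi))
E
```

```text
t 9.8 jig xy mm [-69.8  -0.5  16.6] Fjig [-10.1  -0.3   7.3] w 0.020454063804076012
shift [-0.0047, 0.001, -0.0018] turn [-0.0003, -0.0023, 0.0025]
```

Call:
arm_command --increments '[[-0.57, [-0.003, 0, 0], [0, 0, 0]], [-0.57, [-0.003, 0, 0], [0, 0, 0]]]'

```text
clock: 10.0
ee_pos: [0.5252, 0.2338, 0.0165]
ee_rot: [-0.609, -3.079, 0.0]
force: [-9.6, 3.9, 8.2]
grip_width: 0.0204
gripper_force: 5.1
```

Call:
arm_command --increments '[[-0.57, [-0.003, 0, 0], [0, 0, 0]], [-0.57, [-0.003, 0, 0], [0, 0, 0]]]'

```text
clock: 10.2
ee_pos: [0.5267, 0.2333, 0.0165]
ee_rot: [-0.609, -3.08, -0.0]
force: [-11.9, 3.9, 8.6]
grip_width: 0.0202
gripper_force: 6.0
```

```bash
python3 - <<'E'
from h import *
injig()
E
```

```text
t 10.2 jig xy mm [-67.3  -0.5  16.5] Fjig [-12.5  -0.9   8.6] w 0.020158040916847378
```

Call:
arm_command --increments '[[-0.57, [-0.003, 0, 0], [0, 0, 0]], [-0.57, [-0.003, 0, 0], [0, 0, 0]]]'

```text
clock: 10.4
ee_pos: [0.5267, 0.2333, 0.0165]
ee_rot: [-0.607, -3.077, 0.0]
force: [-19.3, 6.2, 15.7]
grip_width: 0.0206
gripper_force: 10.4
```

```bash
python3 - <<'E'
from h import *
injig()
E
```

```text
t 10.4 jig xy mm [-67.2  -0.5  16.5] Fjig [-20.2  -1.7  15.7] w 0.020633774163941476
```

Call:
arm_command --increments '[[-0.57, [0.03, 0, 0], [0, 0, 0]], [-0.57, [0.04, 0, 0], [0, 0, 0]], [-0.57, [0.0, 0, -0.1], [0, 0, 0]], [-0.57, [-0.1, 0, -0.2], [0, 0, 0]], [-0.57, [-0.15, 0, -0.25], [0, 0, 0]], [-0.57, [-0.15, 0, -0.25], [0, 0, 0]], [-0.57, [-0.15, 0, -0.25], [0, 0, 0]]]'

```text
clock: 11.1
ee_pos: [0.6, 0.2025, 0.1423]
ee_rot: [0.613, 3.079, 0.001]
force: [-0.1, 0.5, -0.2]
grip_width: 0.02
gripper_force: 0.0
```

```bash
python3 - <<'E'
from h import *
injig()
d=save("wrist","w3")
a=cv2.resize(d["im"][110:400,180:470],(600,600),interpolation=cv2.INTER_CUBIC)
for p in ([.012-.045,.012,.027],[-.058,-.023,.027],[.082,-.023,.027],[-.058,.047,.027]):
    u=proj(d,jw(*p))[0];print(u);u=(u-[180,110])*600/290;cv2.circle(a,tuple(int(round(v)) for v in u),5,(0,0,255),1)
cv2.imwrite("pics/w3b.png",a)
E
```

```text
t 11.1 jig xy mm [ 12.2  -0.9 142.3] Fjig [-0.3  0.4 -0.2] w 0.019953586222437435
[337.89243475 181.18085899]
[292.73013094 148.70329834]
[296.13640236 315.53542461]
[383.47207858 148.69532042]
```

View pics/w3b.png

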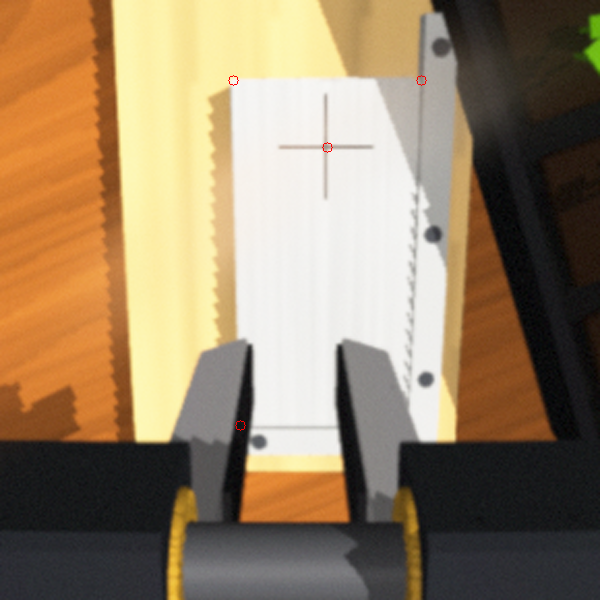

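The wrist crop shows the plates flush: the projected seat corners and mark (red circles, mark at (327,147)) lie on the plate corners and the pencilled cross. Next I locate the punch.

```bash
cat >> h.py <<'E'
def tri(*obs):
    A=np.zeros((3,3));b=np.zeros(3)
    for d,px in obs:
        o,v=ray(d,[px]);v=v[0]/np.linalg.norm(v[0]);M=np.eye(3)-np.outer(v,v);A+=M;b+=M@o
    return np.linalg.solve(A,b)
def rest(yaw=-.329):
    ex=np.array([np.cos(yaw),np.sin(yaw),0]);ey=np.array([-ex[1],ex[0],0]);ez=np.array([0,0,1.])
    a=-.5*ex+.8660254*ez; x=-.8660254*ex-.5*ez; z=-a
    return a,np.c_[x,np.cross(z,x),z]
E
python3 - <<'E'
from h import *
t=load("top1");s=load("scene1");a,Rt=rest()
cap=tri((t,(425,308.2)),(s,(253,157)));print("cap",cap,"point",cap-.15*a)
q=np.array([.5401,-.209]);ex=np.array([np.cos(-.329),np.sin(-.329)])
p=(cap-.15*a);print("point in rest frame",ex@(p[:2]-q),np.array([-ex[1],ex[0]])@(p[:2]-q))
print(proj(t,[p]),proj(s,[p]))
m=robot.masks_of("top","punch_mid");m=[k for k in m if abs(k["rect"][0]-425)<12]; print([(k["p"],k["rect"]) for k in m])
go(p+.195*a,Rt)
E
```

```text
cap [ 0.50015167 -0.19450644  0.16231427] point [ 0.57112912 -0.2187387   0.03241046]
point in rest frame 0.03251144054041648 0.000809036418336944
[[424.96919246 274.6376284 ]] [[223.55331287 226.29989388]]
[(0.72, [426.5, 295.6, 6.0, 38.2])]
shift [-0.0785, -0.8133, -0.1215] turn [-0.0219, -0.6683, -0.0766]
```

Call:
arm_command --increments '[[0.2, [0, -0.08, -0.05], [0, 0, 0]], [0.2, [-0.01, -0.18, -0.1], [0, -0.05, 0]], [0.2, [-0.02, -0.28, -0.12], [0, -0.15, 0]], [0.2, [-0.04, -0.38, -0.12], [0, -0.3, -0.02]], [0.2, [-0.05, -0.48, -0.12], [-0.01, -0.45, -0.04]], [0.2, [-0.06, -0.58, -0.12], [-0.01, -0.6, -0.06]], [0.2, [-0.075, -0.68, -0.12], [-0.02, -0.668, -0.077]], [0.2, [-0.0785, -0.76, -0.12], [-0.022, -0.668, -0.077]], [0.2, [-0.0785, -0.813, -0.1215], [-0.022, -0.668, -0.077]], [0.2, [-0.0785, -0.813, -0.1215], [-0.022, -0.668, -0.077]], [0.2, [-0.0785, -0.813, -0.1215], [-0.022, -0.668, -0.077]]]'

```text
clock: 12.3
ee_pos: [0.4792, -0.1863, 0.2013]
ee_rot: [0.429, 2.587, -0.113]
force: [0.2, 0.8, -0.1]
grip_width: 0.0565
gripper_force: 0.0
```

```bash
python3 - <<'E'
from h import *
injig();print(robot.state()["joint_pos"].round(2))
d=save("wrist","w4"); a,Rt=rest(); P=np.array([.5711,-.2187,.0324])
for z,c in ((0,(0,0,255)),(.15,(0,255,0)),(.092,(255,0,0))):
    u=proj(d,P+z*a)[0];print(z,u);cv2.circle(d["im"],tuple(int(round(v)) for v in u),4,c,1)
cv2.imwrite("pics/w4b.png",cv2.resize(d["im"],(800,600)))
print([(k["p"],k["rect"]) for k in robot.masks_of("wrist","punch_mid")])
E
```

```text
t 12.3 jig xy mm [  49.4 -406.3  201.3] Fjig [-0.2  0.8 -0.1] w 0.0564702195932016
[-0.53 -0.08  0.82  2.32  0.21  0.36  1.37]
0 [320.79189332 218.09937213]
0.15 [320.22990648 263.01848217]
0.092 [320.51309533 240.35535529]
[(0.75, [319.1, 252.1, 27.4, 44.2]), (0.6, [522.1, 163.8, 145.2, 88.5]), (0.49, [235.1, 13.2, 16.8, 23.9])]
```

View pics/w4b.png

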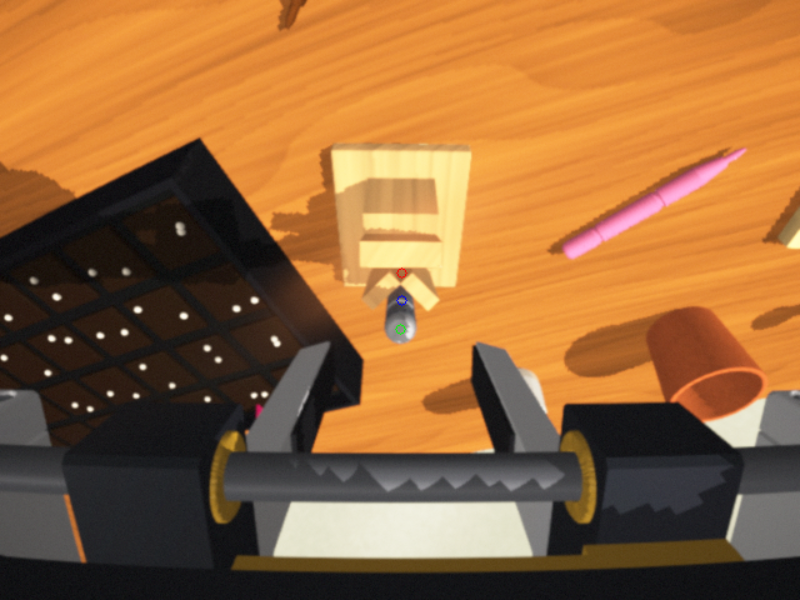

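The wrist view shows the punch's round cap at (400,329), right under the projected green circle. The aim is good, so I advance along the tool axis.

```bash
python3 - <<'E'
from h import *
a,Rt=rest(); P=np.array([.5711,-.2187,.0324]); go(P+.104*a,Rt)
E
```

```text
shift [0.0014, -0.0036, 0.1819] turn [0.0021, 0.0004, 0.0019]
```

Call:
arm_command --increments '[[0.2, [0.001, -0.004, 0.04], [0.002, 0, 0.002]], [0.2, [0.001, -0.004, 0.08], [0.002, 0, 0.002]], [0.2, [0.001, -0.004, 0.12], [0.002, 0, 0.002]], [0.2, [0.001, -0.004, 0.15], [0.002, 0, 0.002]], [0.2, [0.001, -0.004, 0.17], [0.002, 0, 0.002]], [0.2, [0.001, -0.004, 0.182], [0.002, 0, 0.002]], [0.2, [0.001, -0.004, 0.182], [0.002, 0, 0.002]]]'

```text
clock: 13.1
ee_pos: [0.5217, -0.203, 0.1217]
ee_rot: [0.431, 2.588, -0.116]
force: [0.9, -0.0, -0.0]
grip_width: 0.0565
gripper_force: 0.0
```

Call:
arm_command --increments '[[-0.5, [0, 0, 0], [0, 0, 0]], [-1, [0, 0, 0], [0, 0, 0]], [-1, [0, 0, 0], [0, 0, 0]], [-1, [0, 0, 0], [0, 0, 0]]]' --grip_force 10

```text
clock: 13.5
ee_pos: [0.5222, -0.2035, 0.1236]
ee_rot: [0.432, 2.585, -0.115]
force: [0.2, 0.3, -0.5]
grip_width: 0.0278
gripper_force: 0.0
```

Call:
arm_command --increments '[[-1, [0, 0, 0], [0, 0, 0]], [-1, [0, 0, 0], [0, 0, 0]], [-1, [0, 0, 0], [0, 0, 0]]]'

```text
clock: 13.8
ee_pos: [0.5224, -0.2033, 0.1235]
ee_rot: [0.431, 2.585, -0.115]
force: [1.3, 4.7, 3.9]
grip_width: 0.0158
gripper_force: 10.0
```

Call:
arm_command --increments '[[-1, [0, 0, 0], [0, 0, 0]], [-1, [0, 0, 0], [0, 0, 0]], [-1, [0, 0, 0], [0, 0, 0]]]' --grip_force 50

```text
clock: 14.1
ee_pos: [0.5225, -0.2033, 0.1235]
ee_rot: [0.431, 2.585, -0.115]
force: [1.5, 6.3, 3.5]
grip_width: 0.0154
gripper_force: 50.0
```

```bash
python3 - <<'E'
from h import *
injig(); st=robot.state(); print(st["ee_pos"],st["ee_rot"],st["force"]); save("scene","s3")
a,Rt=rest(); print("angle off rest",R.from_matrix(R.from_rotvec(st["ee_rot"]).as_matrix().T@Rt).as_rotvec())
E
```

```text
t 14.1 jig xy mm [  95.9 -405.4  123.5] Fjig [-1.   6.4  3.5] w 0.015361726009453985
[ 0.52252109 -0.20328442  0.12349956] [ 0.43122299  2.58526478 -0.11463856] [1.4839126  6.29763226 3.51878193]
angle off rest [ 0.00015267  0.00166603 -0.00159799]
```

Call:
arm_command --increments '[[-1, [0, 0, -0.008], [0, 0, 0]], [-1, [0, 0, -0.02], [0, 0, 0]], [-1, [-0.04, 0, -0.03], [0, 0, 0]], [-1, [-0.09, 0, -0.05], [0, 0, 0]], [-1, [-0.15, 0, -0.08], [0, 0, 0]], [-1, [-0.2, 0, -0.12], [0, 0, 0]], [-1, [-0.2, 0, -0.12], [0, 0, 0]]]'

```text
clock: 14.85
ee_pos: [0.5775, -0.2233, 0.2286]
ee_rot: [0.432, 2.581, -0.117]
force: [-0.6, -0.0, -1.3]
grip_width: 0.0152
gripper_force: 50.0
```

```bash
python3 - <<'E'
from h import *
injig(); st=robot.state(); print(st["ee_pos"],st["joint_pos"].round(2))
go(jw(-.033,.012,.245),down(JQ[2]+np.pi))
E
```

```text
t 14.85 jig xy mm [ 154.4 -402.9  228.6] Fjig [-0.5 -0.2 -1.3] w 0.015189297794842502
[ 0.57753742 -0.22326518  0.22855146] [-0.61  0.21  1.04  2.08 -0.47  0.46  1.98]
shift [0.2624, 0.8511, -0.1917] turn [0.0204, 0.6735, 0.0761]
```

Call:
arm_command --increments '[[-1, [0.026, 0.085, -0.03], [0, 0.1, 0.01]], [-1, [0.052, 0.17, -0.05], [0.005, 0.22, 0.02]], [-1, [0.078, 0.255, -0.07], [0.01, 0.34, 0.03]], [-1, [0.104, 0.34, -0.09], [0.01, 0.46, 0.05]], [-1, [0.13, 0.425, -0.11], [0.015, 0.58, 0.06]], [-1, [0.156, 0.51, -0.13], [0.02, 0.67, 0.076]], [-1, [0.182, 0.595, -0.15], [0.02, 0.6735, 0.076]], [-1, [0.208, 0.68, -0.17], [0.02, 0.6735, 0.076]], [-1, [0.234, 0.765, -0.18], [0.02, 0.6735, 0.076]], [-1, [0.262, 0.851, -0.192], [0.02, 0.6735, 0.076]], [-1, [0.262, 0.851, -0.192], [0.02, 0.6735, 0.076]], [-1, [0.262, 0.851, -0.192], [0.02, 0.6735, 0.076]]]'

```text
clock: 16.05
ee_pos: [0.5605, 0.233, 0.2416]
ee_rot: [-0.609, -3.077, -0.001]
force: [-0.7, -1.2, -1.2]
grip_width: 0.0156
gripper_force: 50.0
```

```bash
python3 - <<'E'
from h import *
injig()
go(jw(-.033,.012,.155),down(JQ[2]+np.pi))
E
```

```text
t 16.05 jig xy mm [-35.9  12.3 241.6] Fjig [-0.2 -1.4 -1.2] w 0.015620333446913303
shift [-0.0067, -0.0004, 0.1731] turn [-0.0008, -0.0067, 0.0023]
```

Call:
arm_command --increments '[[-1, [-0.007, 0, 0.06], [0, -0.007, 0.002]], [-1, [-0.007, 0, 0.12], [0, -0.007, 0.002]], [-1, [-0.007, 0, 0.16], [0, -0.007, 0.002]], [-1, [-0.007, 0, 0.173], [0, -0.007, 0.002]], [-1, [-0.007, 0, 0.173], [0, -0.007, 0.002]]]'

```text
clock: 16.55
ee_pos: [0.564, 0.2302, 0.156]
ee_rot: [0.617, 3.08, -0.001]
force: [-0.8, -0.3, -0.8]
grip_width: 0.0155
gripper_force: 50.0
```

```bash
python3 - <<'E'
from h import *
injig()
d=save("wrist","w5");s=save("scene","s5")
T=R.from_rotvec(robot.state()["ee_rot"]).as_matrix(); p=robot.state()["ee_pos"]+T@[0,0,.104]; m=jw(-.033,.012,.027)
out=[]
for k,n in ((d,"w"),(s,"s")):
    u=proj(k,[p,m,p*[1,1,0]+[0,0,.027]]);print(n,u.round(1).tolist())
    c=u[1]; x0,y0=int(c[0])-50,int(c[1])-60
    if n=="s": y0-=20
    a=cv2.resize(k["im"][y0:y0+120,x0:x0+100],None,fx=4,fy=4,interpolation=cv2.INTER_CUBIC)
    for v,col in zip(u[:2],((0,0,255),(0,255,0))):
        w=(v-[x0,y0]+.5)*4; cv2.circle(a,tuple(int(round(q)) for q in w),5,col,1)
    print(x0,y0); out.append(a)
cv2.imwrite("pics/c5.png",np.hstack(out))
E
```

```text
t 16.55 jig xy mm [-31.6  10.9 156. ] Fjig [-0.6 -0.6 -0.8] w 0.015535259608301898
w [[323.1, 241.9], [323.1, 231.9], [323.1, 234.1]]
273 171
s [[439.7, 300.3], [438.0, 312.8], [437.1, 313.2]]
387 232
```

View pics/c5.png

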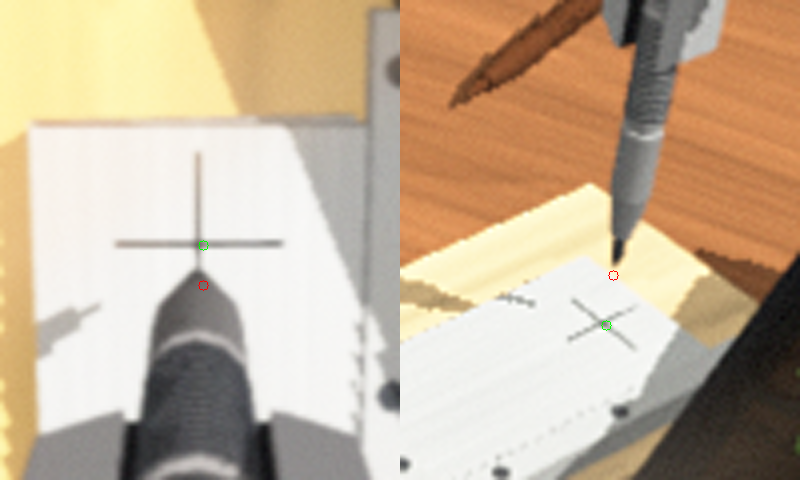

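```bash
python3 - <<'E'
from h import *
d=load("w5");s=load("s5")
p=tri((d,(321.75,237.5)),(s,(440.5,298.5)))
mw=at_z(d,[(273+199/4-.5,171+243/4-.5)],.027)[0]; ms=at_z(s,[(387+206/4-.5,232+325/4-.5)],.027)[0]
print("pt",p,"mark w/s",mw,ms,jw(-.033,.012,.027)); print(proj(d,[p]),proj(s,[p]))
st=robot.state();T=R.from_rotvec(st["ee_rot"]).as_matrix();print("pt in tool",T.T@(p-st["ee_pos"]))
m=(mw+ms)/2; e=p-m; c,q=np.cos(JQ[2]),np.sin(JQ[2]);print("err jig mm",1e3*(c*e[0]+q*e[1]),1e3*(-q*e[0]+c*e[1]),1e3*e[2])
E
```

```text
pt [0.56106365 0.23097599 0.05425097] mark w/s [0.56232535 0.23122661 0.027     ] [0.56308746 0.23171495 0.027     ] [0.56309946 0.23170995 0.027     ]
[[321.3345459  237.76984577]] [[440.73460523 298.59193068]]
pt in tool [ 0.00352695 -0.00140613  0.10307774]
err jig mm -1.3285729062495168 -1.0855191990382493 27.250973548613327
```

The wrist crop has the pin at (197,268) and the cross at (199,243). The scene crop has the pin at (616,268) and the cross at (606,325). Triangulated error is (-1.3,-1.1) mm with a 27 mm gap, so I correct that and descend.

Call:
arm_command --increments '[[-1, [-0.0026, 0.002, 0.012], [0, 0, 0]], [-1, [-0.0026, 0.002, 0.025], [0, 0, 0]], [-1, [-0.0026, 0.002, 0.036], [0, 0, 0]], [-1, [-0.0026, 0.002, 0.044], [0, 0, 0]], [-1, [-0.0026, 0.002, 0.048], [0, 0, 0]], [-1, [-0.0026, 0.002, 0.048], [0, 0, 0]]]'

```text
clock: 17.25
ee_pos: [0.5656, 0.2318, 0.1321]
ee_rot: [0.615, 3.08, -0.0]
force: [-0.1, -0.4, -2.3]
grip_width: 0.0149
gripper_force: 50.0
```

```bash
python3 - <<'E'
from h import *
injig(); d=save("wrist","w6");s=save("scene","s6")
m=jw(-.033,.012,.027)
go(m+[0,0,.103],down(JQ[2]+np.pi))
out=[]
for k in (d,s):
    c=proj(k,[m])[0]; x0,y0=int(c[0])-35,int(c[1])-40; print(x0,y0)
    out.append(cv2.resize(k["im"][y0:y0+80,x0:x0+70],None,fx=5.7,fy=5.7,interpolation=cv2.INTER_CUBIC))
cv2.imwrite("pics/c6.png",np.hstack(out))
E
```

```text
t 17.25 jig xy mm [-30.8  13.1 132.1] Fjig [ 0.  -0.4 -2.3] w 0.014896975262436312
shift [0.0048, -0.0024, 0.0049] turn [0.0008, 0.0018, -0.0017]
285 197
402 272
```

View pics/c6.png

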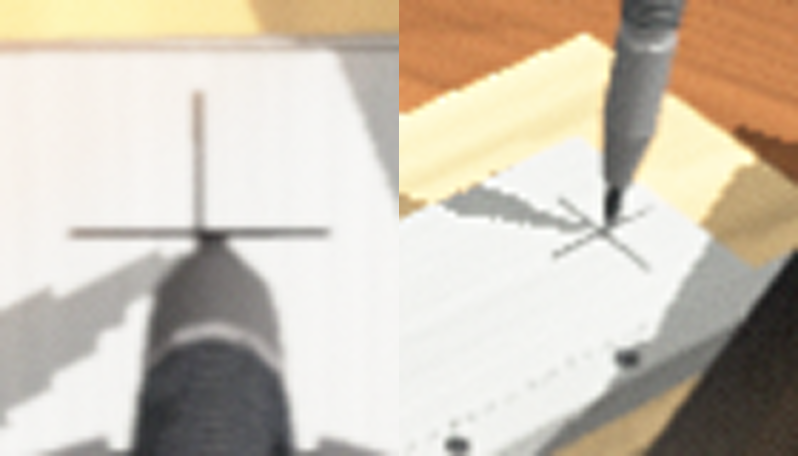

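The pin stands about 3 mm above the plate and about 1.5 mm to the right of the cross: (210,232) against (200,232) in the wrist crop. I nudge it and start pressing.

Call:
arm_command --increments '[[-1, [0, -0.0026, 0], [0, 0, 0]], [-1, [0, -0.0026, 0.002], [0, 0, 0]], [-1, [0, -0.0026, 0.004], [0, 0, 0]], [-1, [0, -0.0026, 0.006], [0, 0, 0]], [-1, [0, -0.0026, 0.008], [0, 0, 0]], [-1, [0, -0.0026, 0.01], [0, 0, 0]]]'

```text
clock: 17.95
ee_pos: [0.5652, 0.2307, 0.1273]
ee_rot: [0.614, 3.08, 0.0]
force: [0.0, 0.1, 1.8]
grip_width: 0.0154
gripper_force: 50.0
```

Call:
arm_command --increments '[[-1, [0, 0, 0.002], [0, 0, 0]], [-1, [0, 0, 0.004], [0, 0, 0]]]'

```text
clock: 18.15
ee_pos: [0.5653, 0.2307, 0.1255]
ee_rot: [0.614, 3.079, 0.001]
force: [-1.0, 0.2, 3.3]
grip_width: 0.015
gripper_force: 50.0
```

Call:
arm_command --increments '[[-1, [0, 0, 0.002], [0, 0, 0]], [-1, [0, 0, 0.004], [0, 0, 0]]]'

```text
clock: 18.35
ee_pos: [0.5654, 0.2307, 0.1236]
ee_rot: [0.614, 3.079, 0.001]
force: [-1.4, -1.1, 7.2]
grip_width: 0.0156
gripper_force: 50.0
```

Call:
arm_command --increments '[[-1, [0, 0, 0.002], [0, 0, 0]]]'

```text
clock: 18.45
ee_pos: [0.5655, 0.2307, 0.1227]
ee_rot: [0.615, 3.079, 0.001]
force: [-1.2, -0.3, 8.0]
grip_width: 0.0152
gripper_force: 50.0
```

Call:
arm_command --increments '[[-1, [0, 0, 0.002], [0, 0, 0]]]'

```text
clock: 18.55
ee_pos: [0.5655, 0.2307, 0.1217]
ee_rot: [0.614, 3.079, 0.001]
force: [-0.6, -0.5, 9.3]
grip_width: 0.0154
gripper_force: 50.0
```

Call:
arm_command --increments '[[-1, [0, 0, 0.001], [0, 0, 0]]]'

```text
clock: 18.65
ee_pos: [0.5655, 0.2307, 0.1213]
ee_rot: [0.614, 3.079, 0.001]
force: [-0.4, 0.7, 9.5]
grip_width: 0.0154
gripper_force: 50.0
```

Call:
arm_command --increments '[[-1, [0, 0, 0.002], [0, 0, 0]]]'

```text
clock: 18.75
ee_pos: [0.5656, 0.2307, 0.1204]
ee_rot: [0.614, 3.079, 0.001]
force: [-1.8, -0.3, 9.7]
grip_width: 0.0151
gripper_force: 50.0
```

Call:
arm_command --increments '[[-1, [0, 0, 0.001], [0, 0, 0]], [-1, [0, 0, 0.001], [0, 0, 0]]]'

```text
clock: 18.95
ee_pos: [0.5654, 0.2307, 0.1196]
ee_rot: [0.614, 3.079, 0.001]
force: [-1.2, -0.3, 6.8]
grip_width: 0.0151
gripper_force: 50.0
```

The force fell from 9.7 to 6.8 N, so the punch has snapped. I hold briefly, then ease off.

Call:
arm_command --increments '[[-1, [0, 0, 0], [0, 0, 0]], [-1, [0, 0, -0.004], [0, 0, 0]], [-1, [0, 0, -0.01], [0, 0, 0]], [-1, [0, 0, -0.02], [0, 0, 0]], [-1, [0, 0, -0.06], [0, 0, 0]], [-1, [0, 0, -0.15], [0, 0, 0]], [-1, [0, 0, -0.25], [0, 0, 0]], [-1, [0, 0, -0.25], [0, 0, 0]]]'

```text
clock: 19.75
ee_pos: [0.5673, 0.2306, 0.2501]
ee_rot: [0.614, 3.074, 0.007]
force: [0.2, -0.1, -2.3]
grip_width: 0.0154
gripper_force: 50.0
```

```bash
python3 - <<'E'
from h import *
injig(); d=save("wrist","w7"); a,Rt=rest()
G=np.array([.5225,-.2033,.1235]); Rg=R.from_rotvec([.43122,2.58526,-.11464]).as_matrix()
print(robot.masks_of("wrist","plate_top_c")[0]["rect"])
# via: 60 mm out of the open side and 20 mm up the trough
go(G-.10*Rg[:,0]-.03*Rg[:,2],Rg)
E
```

```text
t 19.75 jig xy mm [-28.8  12.6 250.1] Fjig [ 0.2  0.  -2.3] w 0.015445174444469682
[320.6, 229.9, 59.5, 91.8]
shift [-0.397, -0.826, 0.0894] turn [-0.0202, -0.6666, -0.0789]
```

Call:
arm_command --increments '[[-1, [-0.04, -0.085, 0], [0, -0.1, -0.01]], [-1, [-0.08, -0.17, 0], [-0.005, -0.22, -0.02]], [-1, [-0.12, -0.255, 0], [-0.01, -0.34, -0.04]], [-1, [-0.16, -0.34, 0], [-0.01, -0.46, -0.05]], [-1, [-0.2, -0.425, 0], [-0.015, -0.58, -0.07]], [-1, [-0.24, -0.51, 0], [-0.02, -0.667, -0.079]], [-1, [-0.28, -0.595, 0], [-0.02, -0.667, -0.079]], [-1, [-0.32, -0.68, 0], [-0.02, -0.667, -0.079]], [-1, [-0.36, -0.765, 0.02], [-0.02, -0.667, -0.079]], [-1, [-0.397, -0.826, 0.04], [-0.02, -0.667, -0.079]], [-1, [-0.397, -0.826, 0.08], [-0.02, -0.667, -0.079]], [-1, [-0.397, -0.826, 0.089], [-0.02, -0.667, -0.079]]]'

```text
clock: 21.05
ee_pos: [0.589, -0.218, 0.2051]
ee_rot: [0.429, 2.588, -0.117]
force: [-0.1, 0.9, -1.8]
grip_width: 0.0153
gripper_force: 50.0
```

```bash
python3 - <<'E'
from h import *
injig()
G=np.array([.5225,-.2033,.1235]); Rg=R.from_rotvec([.43122,2.58526,-.11464]).as_matrix()
go(G-.1*Rg[:,0]-.03*Rg[:,2],Rg); go(G-.03*Rg[:,0]-.006*Rg[:,2],Rg); go(G-.004*Rg[:,2],Rg)
E
```

```text
t 21.05 jig xy mm [ 162.9 -393.7  205.1] Fjig [-0.4  0.8 -1.8] w 0.015295698943866239
shift [-0.0012, -0.0154, 0.0133] turn [-0.0019, -0.0029, 0.0031]
shift [0.1387, -0.015, 0.0616] turn [-0.0019, -0.0029, 0.0031]
shift [0.1987, -0.0148, 0.0657] turn [-0.0019, -0.0029, 0.0031]
```

Call:
arm_command --increments '[[-1, [0.0, -0.015, 0.02], [0, -0.003, 0.003]], [-1, [0.03, -0.015, 0.045], [-0.002, -0.003, 0.003]], [-1, [0.08, -0.015, 0.06], [-0.002, -0.003, 0.003]], [-1, [0.12, -0.015, 0.06], [-0.002, -0.003, 0.003]], [-1, [0.15, -0.015, 0.06], [-0.002, -0.003, 0.003]], [-1, [0.15, -0.015, 0.06], [-0.002, -0.003, 0.003]], [-1, [0.15, -0.015, 0.06], [-0.002, -0.003, 0.003]]]'

```text
clock: 21.75
ee_pos: [0.5398, -0.2083, 0.1429]
ee_rot: [0.431, 2.585, -0.114]
force: [1.0, -1.6, -2.8]
grip_width: 0.0151
gripper_force: 50.0
```

```bash
python3 - <<'E'
from h import *
injig()
G=np.array([.5225,-.2033,.1235]); Rg=R.from_rotvec([.43122,2.58526,-.11464]).as_matrix()
go(G-.003*Rg[:,2],Rg)
E
```

```text
t 21.75 jig xy mm [ 113.8 -403.4  142.9] Fjig [ 1.5 -1.1 -2.8] w 0.01511433374381875
shift [0.0506, -0.0018, 0.0095] turn [0.0005, 0.0009, 0.0001]
```

Now seating the last 25 mm into the trough.

Call:
arm_command --increments '[[-1, [0.012, -0.002, 0.003], [0, 0, 0]], [-1, [0.024, -0.002, 0.005], [0, 0, 0]], [-1, [0.034, -0.002, 0.007], [0, 0, 0]], [-1, [0.042, -0.002, 0.008], [0, 0, 0]], [-1, [0.048, -0.002, 0.009], [0, 0, 0]], [-1, [0.05, -0.002, 0.0095], [0, 0, 0]], [-1, [0.05, -0.002, 0.0095], [0, 0, 0]]]'

```text
clock: 22.45
ee_pos: [0.5215, -0.203, 0.1267]
ee_rot: [0.431, 2.583, -0.114]
force: [-0.1, -0.2, -1.6]
grip_width: 0.0156
gripper_force: 50.0
```

```bash
python3 - <<'E'
from h import *
injig(); st=robot.state()
G=np.array([.5225,-.2033,.1235]); Rg=R.from_rotvec([.43122,2.58526,-.11464]).as_matrix()
go(G,Rg); print("force tool",Rg.T@st["force"])
E
```

```text
t 22.45 jig xy mm [  94.8 -405.5  126.7] Fjig [-0.1 -0.3 -1.6] w 0.015595149597733159
shift [0.0014, 0.0, 0.0066] turn [0.0009, 0.0024, -0.0]
force tool [ 0.87813294 -0.25305573  1.37679517]
```

Call:
arm_command --increments '[[-1, [0.001, 0, 0.003], [0, 0.002, 0]], [-1, [0.002, 0, 0.006], [0, 0.002, 0]], [-1, [0.002, 0, 0.006], [0, 0.002, 0]]]'

```text
clock: 22.75
ee_pos: [0.5225, -0.2032, 0.1237]
ee_rot: [0.431, 2.585, -0.114]
force: [3.0, 1.0, -2.3]
grip_width: 0.0156
gripper_force: 50.0
```

Call:
arm_command --increments '[[-1, [0, 0, 0], [0, 0, 0]], [-0.5, [0, 0, 0], [0, 0, 0]], [0, [0, 0, 0], [0, 0, 0]], [0.1, [0, 0, 0], [0, 0, 0]], [0.1, [0, 0, 0], [0, 0, 0]], [0.1, [0, 0, 0], [0, 0, 0]], [0.1, [0, 0, 0], [0, 0, 0]]]' --grip_force 5

```text
clock: 23.45
ee_pos: [0.5222, -0.2033, 0.1237]
ee_rot: [0.431, 2.585, -0.114]
force: [0.2, -0.0, -0.3]
grip_width: 0.0517
gripper_force: 0.0
```

Call:
arm_command --increments '[[0.1, [0, 0, -0.03], [0, 0, 0]], [0.1, [0, 0, -0.08], [0, 0, 0]], [0.1, [0, 0, -0.14], [0, 0, 0]], [0.1, [0, 0, -0.182], [0, 0, 0]], [0.1, [0, 0, -0.182], [0, 0, 0]], [0.1, [0, 0, -0.182], [0, 0, 0]]]'

```text
clock: 24.05
ee_pos: [0.4803, -0.1855, 0.198]
ee_rot: [0.426, 2.592, -0.105]
force: [-0.3, 0.2, -0.3]
grip_width: 0.0515
gripper_force: 0.0
```

```bash
python3 - <<'E'
from h import *
injig(); st=robot.state();print(st["force"])
t=save("top","t8");s=save("scene","s8");d=save("wrist","w8")
t1=load("top1");s1=load("scene1")
def z(im,x,y,w,h,W,H): return cv2.resize(im[y:y+h,x:x+w],(W,H),interpolation=cv2.INTER_CUBIC)
o=np.vstack([np.hstack([z(s1["im"],190,140,100,120,250,300),z(s["im"],190,140,100,120,250,300),z(d["im"],230,120,180,180,300,300)]),
 np.hstack([z(s["im"],330,270,150,112,400,300),z(t["im"],145,195,125,94,400,300)])])
cv2.imwrite("pics/c8.png",o)
# plate-top position via w7 (after the press) against the model
E
```

```text
t 24.05 jig xy mm [  50.1 -405.2  198. ] Fjig [-0.4  0.1 -0.3] w 0.05147111918921429
[-0.32670583  0.21926878 -0.31625907]
```

View pics/c8.png

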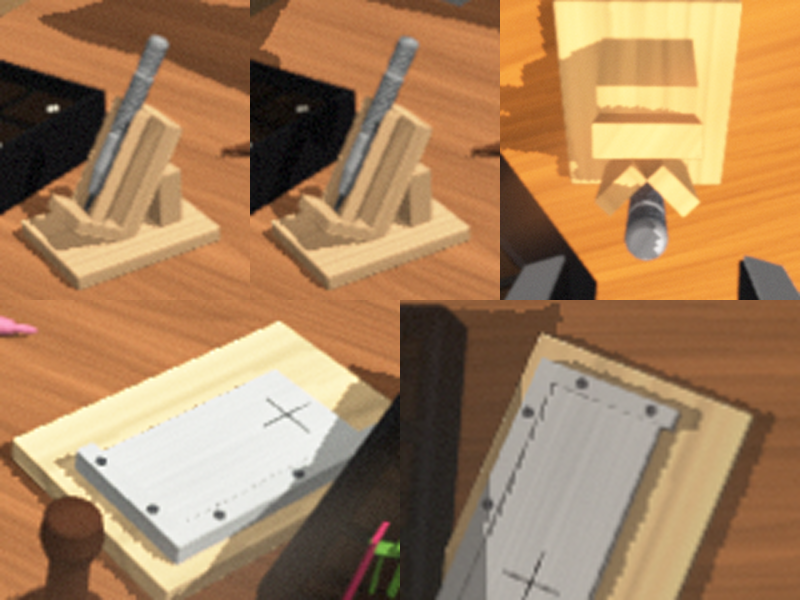

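The punch lies in the trough exactly as at the start: its cap is at (155,43) before and (405,43), the same spot in its panel, now. The plates are flush with both fences, and the gripper is clear.

```bash
python3 -c "
from station import robot
print(robot.close_job())"
```

```text
the job is handed in; nothing more can be done
None
```

I handed the job in at about 24 s: the plates are flush against both fences, the punch snapped on the cross and is back in its trough with the gripper clear, and the hand-in returned no verdict.

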